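Reset the length stop by one hole

ROBOT

A 6-joint arm with a two-finger parallel gripper is mounted at the origin on a cart in front of the work surface, level with it; the furniture and walls round the work are solid. World frame = base frame: x ahead of the robot, y to its left, z up, the work surface at z = 0. Lengths are in mm, angles in rad, forces in N, time in s.
With the tool pointing down it reaches from about 275 to 1000 mm from the base axis. Payload 8.4 kg.
Tool frame: the origin (TCP) lies between the finger pads; the fingertips stand r.finger_overhang ahead of it and the grasp point (between the pads) is the TCP (r.finger_overhang is the distance from the TCP to the fingertips, in mm); z points along the fingers, y is the line along which they close (so a half turn about z gives the same grasp; the last joint's range is limited). The gripper opens to 85 mm and grips with 20 to 120 N. Pads are 22 mm wide; open, the fingers measure 114 mm over their backs; the gripper's body (76 mm by 85 mm) begins 54 mm behind the grasp point. The pads swing forward as they close: fully open they stand 13 mm farther back than shut.
Start: joints at [1.325, 0.353, 1.633, -0, 1.155, -0.002], TCP at [150.868, 606.52, 250.281] pointing down, gripper open.
Joint ranges: [-2.63, 2.63], [-0.92, 2.1], [0.06, 2.66], [-1.3, 4.44], [0, 2.69], [-3.02, 3.02]. Speed limits (rad/s): [2.22, 2.22, 2.79, 3.14, 3.14, 3.14].

INTERFACE

Orientations are given as [roll, pitch, yaw] about the fixed x, y, z axes, in that order (R = Rz(yaw) Ry(pitch) Rx(roll)).
In Python, from rig import r, cams, sign_off gives the robot as it stands.
- The arm moves only by the shell command python3 -m crank 'ROWS' [FORCE]. ROWS is JSON, a list of rows, each a list of 7 numbers: the shift along the tool's x, y, z in m, then the turn, a rotation vector about the tool's x, y, z in rad, then the closure, from 0 (fully open) to 1 (shut). In form: [[dx, dy, dz, ax, ay, az, gripper], ...]. A call has 1 to 5 rows; each row is the pose to reach, as a shift and turn from the pose commanded when the call began, along the tool's axes at that moment; what a row does not reach only later rows make up. A row lasts 1/10 s, in which the tool goes at most 50 mm and 8.59 degrees, less where a joint would pass 70% of its speed; a pose out of reach is approached as far as the arm can. A call with a gripper value outside its range is refused whole. The fingers move at their own pace and stop on an object; FORCE is the grip in N (left out, the last holds). Time passes only in rows, so rows that repeat a pose let the fingers close. It gives the time, the measured TCP pose, the force, the opening and the grip force at its end, in the units of the state.
- r.sense(): the state, without advancing time (a new reading comes with each control period).
- cams.grab_frame(name): name is "side" or "top"; returns a dict with "image" (420x560x3 uint8, red, green, blue), "fx", "fy", "cx", "cy" (pixels), "position" and "orientation" of the camera in the world. Camera axes: x right, y down, z forward; pixel columns grow to the right and rows downward; lengths in mm; the calibration is good to about 2 mm. A picture is of the moment at which its call begins. There is no depth.
- sign_off(): hands the job in; it is judged then, once.
The state is a dict: "clock": time; "qpos": joint angles; "qvel": joint speeds; "joint_efforts": joint torques, N m; "eef_pos": TCP position; "tcp_rot": TCP orientation; "contact_force": force on the tool from outside, world axes, zero at the start; "wrist_torque": the same for the moment, N m; "opening": opening from 0.0 (shut) to 1.0 (fully open); "grasp_force": force on a finger pad.
Only numpy, scipy, OpenCV 4.12 (cv2) and the standard library are available. Lean on these libraries where they do the work, as an engineer would, in place of code of your own. Each camera call takes 0.05 s, during which the arm holds its last target. There are 200 camera calls.

TASK

The length stop on the index rail has to sit one hole nearer the white reference block that lies at one end of the rail's base: take the red plunger knob, pull it up to free the pin, slide the stop along to the very next hole on the block's side and let the pin drop fully home there. Finish while still gripping the knob with the pin held down in that hole (do not let go), and leave the block, the bottles and the other loose things where they are.

Things in the scene. Friction and masses are not known exactly. Their poses are not given: they have to be found in the camera images.
- rail: fixed index rail on a dark steel base plate 84 x 370 x 8 mm; origin on the worktop under the middle of the plate, z up, y along the rail. A 30 x 30 mm aluminium square tube, 250 mm long, its top 50 mm above the worktop, runs along y over the plate between two blue saddles (54 mm high, at y = +/-124 mm). Five 14 mm holes in the tube's top wall, at y = -100, -50, 0, +50, +100 mm. The rail stands anywhere on the worktop and turned
- sleeve (a joint): position of the stop along the rail's +y axis, m: a grey sleeve 44 x 44 mm round the tube (top 56 mm above the worktop) with a steel stop plate on its -x side. It starts locked in the middle hole (0); the next holes are at +0.050 and -0.050. Unlocked, it slides against about 2.5 N of friction; end stops at +/-0.101
- plunger (a joint): lift of the red knob and its pin, m: 0 = pin fully down in a hole, 0.018 = pulled right up. The pin (10 mm, round nose) goes 14 mm deep, so the sleeve is free only when it is lifted 0.014 or more; a spring pulls it down with about 7 N at 0 and 12 N at 0.018. Let down between holes it stands on the tube at 0.014; over a hole (2 mm of play either side) it drops in
- knob (a point): centre of the red knob on the sleeve, an upright cylinder 28 mm in diameter and 28 mm high, on the sleeve's middle; this point is 90 mm above the worktop with the pin down. A 12 mm stem and, from 68 mm height down, a collar 24 mm in diameter are under it; it rises and slides with plunger and sleeve
- ref_block: white-grey reference block 40 x 40 x 18 mm, loose on one end of the rail's base plate, about 158 mm from the rail's middle (+y or -y end, it changes): it shows which way the stop must go; origin at the centre of its underside
- glue: white bottle with a red band, 34 mm in diameter and 69 mm high, loose, upright on the other end of the base plate; origin at the centre of its underside
- oil: amber-yellow bottle with a black cap, 32 mm in diameter and 77 mm high, loose bystander; origin at the centre of its underside
- stamp: hand stamp with a wooden knob, 22 x 30 x 62 mm, loose bystander; origin at the centre of its underside
- marker: red and white marker pen 16 x 129 x 18 mm lying along its y, loose bystander; origin at the centre of its underside

How it is judged:
By the outcome, as a careful person would: the job done as asked, in the order asked, and still so for the second after the job is handed in, while the arm keeps its last pose, push and grip.
It also fails if it takes over 32 s, if anything falls off the work surface, if the arm or the gripper's body presses on something with over 40 N, if the wrist force passes 120 N, or if a joint passes its speed limit or range.

## Working session

There is one attempt and no reset: what is moved stays moved. The work goes in short steps, Python scripts to look and compute and a shell command to move; the robot and the scene stay as the last step left them, time stands still between calls to the robot, and variables do not carry over. Pictures are saved under pics/ and viewed, at most 10 in all, crops included, and the job is handed in when it is done.

```bash
mkdir -p pics
python3 - <<'E'
from rig import r,cams
import cv2
for n in("top","side"):
    f=cams.grab_frame(n); cv2.imwrite(f"pics/{n}0.png",f["image"][:,:,::-1])
    print(n,{k:v for k,v in f.items() if k!="image"})
print(r.sense(),r.finger_overhang)
E
```

```text
top {'fx': 391.48414612065864, 'fy': 391.48414612065864, 'cx': 281.4901455081943, 'cy': 208.13652249752613, 'position': array([ 336.10601872,  169.26540756, 1016.64500176]), 'orientation': array([-2.96438192,  0.03293884, -1.55741959])}
side {'fx': 388.45737459965005, 'fy': 388.45737459965005, 'cx': 275.51230261651637, 'cy': 204.44904889100619, 'position': array([653.52786516, 979.00630101, 860.60732953]), 'orientation': array([-2.33440640e+00,  4.13651095e-04,  2.96341223e+00])}
{'clock': 0.1, 'qpos': array([ 1.32460014e+00,  3.53655600e-01,  1.63404333e+00,  5.39458872e-06,
        1.15518712e+00, -2.42548977e-03]), 'qvel': array([ 1.93238799e-05, -6.25470706e-04, -9.25790911e-04,  2.77646589e-04,
       -1.05115561e-03,  2.45862292e-04]), 'joint_efforts': array([-5.27059747e-04, -6.06354547e+01, -3.42822468e+01, -6.38267193e-05,
        3.96814532e-03, -1.73069571e-05]), 'eef_pos': array([150.77021978, 606.13662102, 249.59585341]), 'tcp_rot': array([-3.14029928e+00, -8.06961415e-06,  2.89781977e+00]), 'contact_force': array([ 0.22816526,  0.19242566, -0.69758103]), 'wrist_torque': array([-0.04413039,  0.02372731, -0.03533807]), 'grasp_force': 0.0, 'opening': 1.0053533741401393} 19.0
```

View pics/top0.png

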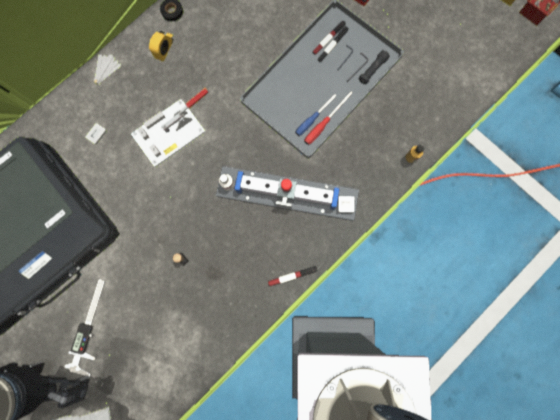

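View pics/side0.png

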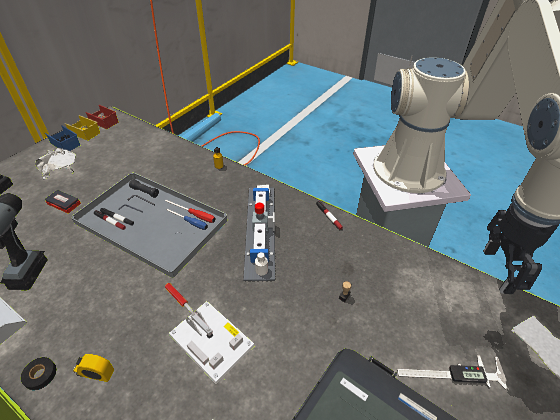

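Top view: knob at about (286,185), white block at (346,204) on the right end, glue bottle at (225,180) on the left end, and blue saddles at (238,181) and (335,197). Side view: knob at about (260,210), with the block at the far (upper) end and the glue at (262,262). So the stop must move towards the right of the top image.

```bash
cat > h.py <<'E'
import numpy as np,cv2
from scipy.spatial.transform import Rotation as R
from scipy.optimize import least_squares
def ray(f,uv):
    d=R.from_euler('xyz',f["orientation"]).apply([(uv[0]-f["cx"])/f["fx"],(uv[1]-f["cy"])/f["fy"],1]); return np.array(f["position"]),d
def plane(f,uv,z):
    p,d=ray(f,uv); return p+d*(z-p[2])/d[2]
def tri(a,b):
    (p,d),(q,e)=a,b; s=np.linalg.lstsq(np.c_[d,-e],q-p,rcond=None)[0]
    return (p+d*s[0]+q+e*s[1])/2,np.linalg.norm(p+d*s[0]-q-e*s[1])
def blobs(f,kind,box,amin=12):
    h=cv2.cvtColor(f["image"],cv2.COLOR_RGB2HSV); H,S,V=[h[...,i].astype(int) for i in range(3)]
    m={'red':((H<8)|(H>172))&(S>140)&(V>80),'blue':(H>100)&(H<125)&(S>140)&(V>60),'white':(S<40)&(V>205)}[kind].astype(np.uint8)
    k=np.zeros_like(m);u0,v0,u1,v1=box;k[v0:v1,u0:u1]=m[v0:v1,u0:u1]
    n,_,st,c=cv2.connectedComponentsWithStats(k)
    return [(c[i].round(1),st[i].tolist()) for i in range(1,n) if st[i,4]>=amin]
E
python3 - <<'E'
from rig import r,cams
from h import *
t=cams.grab_frame("top");s=cams.grab_frame("side")
B={'t':(210,160,365,220),'s':(235,175,285,285)}
for k in('red','blue','white'):
    print(k,'T',blobs(t,k,B['t']),'\n  S',blobs(s,k,B['s']))
kt=[b for b in blobs(t,'red',B['t']) if b[1][4]>40];ks=[b for b in blobs(s,'red',B['s']) if b[1][4]>40]
for a in kt:
  for b in ks: print(tri(ray(t,a[0]),ray(s,b[0])))
  print(plane(t,a[0],95),plane(s,ks[0][0],92))
for n,f in(('t',t),('s',s)):
  for b in blobs(f,'blue',B[n]): print(n,plane(f,b[0],45))
print(plane(t,(346,204),26))
for n,f in(('t',t),('s',s)):
  u0,v0,u1,v1=B[n]; cv2.imwrite(f'pics/{n}1.png',cv2.resize(f["image"][v0:v1,u0:u1,::-1],None,fx=5,fy=5,interpolation=2))
E
```

```text
red T [(array([286. , 184.4]), [282, 179, 9, 12, 88])] 
  S [(array([259. , 207.8]), [255, 202, 9, 12, 91])]
blue T [(array([238.2, 180.8]), [235, 172, 8, 18, 65]), (array([334.9, 197.7]), [332, 189, 6, 18, 59])] 
  S [(array([261.2, 192. ]), [253, 188, 16, 13, 94]), (array([257.4, 253.5]), [250, 249, 19, 14, 140])]
white T [(array([226. , 179.5]), [220, 174, 12, 13, 94]), (array([260.1, 183.9]), [241, 176, 39, 17, 410]), (array([311. , 192.8]), [288, 182, 45, 21, 472]), (array([283.6, 201.8]), [276, 197, 15, 9, 53]), (array([346. , 203.5]), [339, 196, 16, 16, 239])] 
  S [(array([262.9, 186.1]), [257, 185, 12, 3, 33]), (array([260.2, 197.3]), [255, 192, 11, 13, 89]), (array([271.5, 216.5]), [268, 212, 6, 10, 20]), (array([259.1, 236. ]), [254, 224, 11, 25, 232]), (array([260.5, 254.8]), [258, 253, 6, 5, 26]), (array([258.1, 262.5]), [255, 258, 9, 8, 36])]
(array([560.10556667, 191.9246079 ,  90.11775777]), np.float64(0.6152844247023266))
[559.22343436 191.70864446  95.        ] [560.05878082 194.01336587  92.        ]
t [580.14707178 315.63149115  45.        ]
t [537.52778756  69.12324419  45.        ]
s [537.08384091  76.84465443  45.        ]
s [584.39647724 319.11107126  45.        ]
[525.16992548  39.00620546  26.        ]
```

View pics/t1.png

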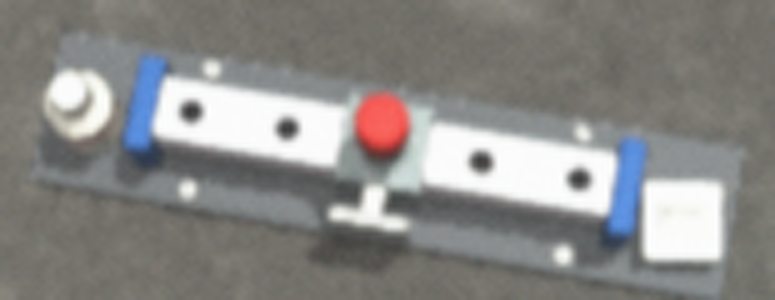

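```bash
for i in 1; do :; done; python3 -m crank '[[-0.033,-0.020,0,0,0,0,0],[-0.066,-0.040,0,0,0,0,0],[-0.099,-0.061,0,0,0,0,0],[-0.132,-0.081,0,0,0,0,0],[-0.166,-0.101,0,0,0,0,0]]' 60
python3 -m crank '[[-0.033,-0.020,0,0,0,0,0],[-0.066,-0.040,0,0,0,0,0],[-0.099,-0.061,0,0,0,0,0],[-0.132,-0.081,0,0,0,0,0],[-0.166,-0.101,0,0,0,0,0]]'
python3 -m crank '[[-0.033,-0.020,0,0,0,-0.014,0],[-0.066,-0.040,0,0,0,-0.028,0],[-0.099,-0.061,0,0,0,-0.042,0],[-0.132,-0.081,0,0,0,-0.056,0],[-0.165,-0.101,0,0,0,-0.07,0]]'
python3 -m crank '[[0,0,0,0,0,0,0],[0,0,0,0,0,0,0],[0,0,0,0,0,0,0]]'
python3 - <<'E'
from rig import r,cams
from h import *
from scipy.spatial.transform import Rotation as R
t=cams.grab_frame("top")
s=r.sense();print(s)
o=np.array([210,160]);H=[plane(t,o+(np.array(c)+.5)/5-.5,48) for c in((191,111),(287,128),(481,161),(578,179))]
print(H); d=H[0]-H[3];print(np.degrees(np.arctan2(d[1],d[0])),np.mean(H,0))
for z in(0,-50):
  p=np.array([560,192,91])+[0.1705*z/1,0.985*z/1,0]
  print(R.from_euler('xyz',s['tcp_rot']).inv().apply(p-s['eef_pos']))
E
```

```text
clock: 0.7
eef_pos: [288.3, 467.2, 250.2]
tcp_rot: [-3.142, -0.0, 2.898]
contact_force: [0.9, -0.1, 0.0]
opening: 1.002
grasp_force: 0.0
clock: 1.2
eef_pos: [425.1, 329.0, 250.3]
tcp_rot: [3.142, -0.0, 2.898]
contact_force: [-0.4, 0.2, 0.6]
opening: 1.0
grasp_force: 0.0
clock: 1.7
eef_pos: [560.9, 191.1, 250.2]
tcp_rot: [3.142, -0.0, 2.968]
contact_force: [0.0, 1.2, 0.3]
opening: 0.997
grasp_force: 0.0
clock: 2.0
eef_pos: [559.2, 193.1, 250.0]
tcp_rot: [-3.142, -0.001, 2.968]
contact_force: [0.4, -0.2, -0.0]
opening: 0.998
grasp_force: 0.0
{'clock': 2.05, 'qpos': array([ 3.30133296e-01,  3.01943242e-01,  1.70667132e+00,  2.99234914e-04,
        1.13357406e+00, -1.06774549e+00]), 'qvel': array([ 0.00610975, -0.00331174, -0.00152957, -0.00269057,  0.0008916 ,
       -0.00304123]), 'joint_efforts': array([-7.30798915e-01, -5.60978508e+01, -3.38832629e+01, -3.20242974e-02,
       -6.84697632e-03,  8.15267820e-03]), 'eef_pos': array([559.15879247, 193.2874581 , 250.15160089]), 'tcp_rot': array([-3.14154277e+00, -6.52803921e-04,  2.96854831e+00]), 'contact_force': array([ 0.2944982 ,  0.78650031, -0.0981182 ]), 'wrist_torque': array([ 0.02351946, -0.04219039,  0.00362737]), 'grasp_force': 0.0, 'opening': 0.9983770162789997}
[array([576.89241986, 290.47682584,  48.        ]), array([568.24971349, 241.1902771 ,  48.        ]), array([551.65469574, 142.55912232,  48.        ]), array([542.66348457,  93.71818138,  48.        ])]
80.13135511046544 [559.86507841 191.98610166  48.        ]
[ -1.15421592  -1.11544979 159.15093717]
[ -1.23650002 -51.09776015 159.1533769 ]
```

```bash
python3 -m crank '[[-0.001,-0.001,0.04,0,0,0,0],[-0.001,-0.001,0.08,0,0,0,0],[-0.001,-0.001,0.11,0,0,0,0],[-0.001,-0.001,0.13,0,0,0,0],[-0.001,-0.001,0.145,0,0,0,0]]'
python3 -m crank '[[0,0,0.008,0,0,0,0],[0,0,0.014,0,0,0,0],[0,0,0.014,0,0,0,0],[0,0,0.014,0,0,0,0]]'
python3 -m crank '[[0,0,0,0,0,0,0.3],[0,0,0,0,0,0,0.5],[0,0,0,0,0,0,0.6],[0,0,0,0,0,0,0.8],[0,0,0,0,0,0,1]]' 60
python3 -m crank '[[0,0,0,0,0,0,1],[0,0,0,0,0,0,1],[0,0,0,0,0,0,1],[0,0,0,0,0,0,1],[0,0,0,0,0,0,1]]' 60
```

```text
clock: 2.55
eef_pos: [559.5, 192.2, 103.8]
tcp_rot: [-3.141, -0.002, 2.969]
contact_force: [0.1, 0.2, 1.2]
opening: 0.999
grasp_force: 0.0
clock: 2.95
eef_pos: [561.4, 191.6, 92.1]
tcp_rot: [3.141, 0.001, 2.968]
contact_force: [0.2, -0.1, 0.7]
opening: 1.001
grasp_force: 0.0
clock: 3.45
eef_pos: [561.0, 191.3, 91.8]
tcp_rot: [3.142, 0.0, 2.968]
contact_force: [-0.6, -1.0, 4.6]
opening: 0.303
grasp_force: 58.8
clock: 3.95
eef_pos: [561.0, 191.3, 91.7]
tcp_rot: [3.142, 0.0, 2.968]
contact_force: [-1.1, -1.4, 5.6]
opening: 0.305
grasp_force: 58.8
```

```bash
python3 -m crank '[[0,0,-0.004,0,0,0,1],[0,0,-0.008,0,0,0,1],[0,0,-0.012,0,0,0,1],[0,0,-0.016,0,0,0,1],[0,0,-0.016,0,0,0,1]]'
python3 -m crank '[[0,0,0,0,0,0,1],[0,0,0,0,0,0,1],[0,0,0,0,0,0,1]]'
python3 - <<'E'
from rig import r,cams
from h import *
t=cams.grab_frame("top");s=cams.grab_frame("side")
cv2.imwrite('pics/lift.png',cv2.resize(s["image"][150:290,180:340,::-1],None,fx=4,fy=4,interpolation=2))
q=r.sense();print(q['eef_pos'],q['contact_force'],q['opening'])
print(blobs(s,'red',(235,175,285,285),5),blobs(t,'red',(260,160,320,220),3))
E
```

```text
clock: 4.45
eef_pos: [560.8, 191.3, 107.4]
tcp_rot: [-3.141, -0.0, 2.968]
contact_force: [3.4, 0.1, -12.0]
opening: 0.306
grasp_force: 59.6
clock: 4.75
eef_pos: [560.8, 191.3, 107.1]
tcp_rot: [-3.141, -0.0, 2.968]
contact_force: [3.3, 0.9, -11.3]
opening: 0.302
grasp_force: 59.6
[560.7875409  191.27967678 107.13080231] [  4.10533154  -0.04816232 -11.31992547] 0.2981575960647068
[(array([263., 204.]), [263, 201, 1, 7, 7])] []
```

View pics/lift.png

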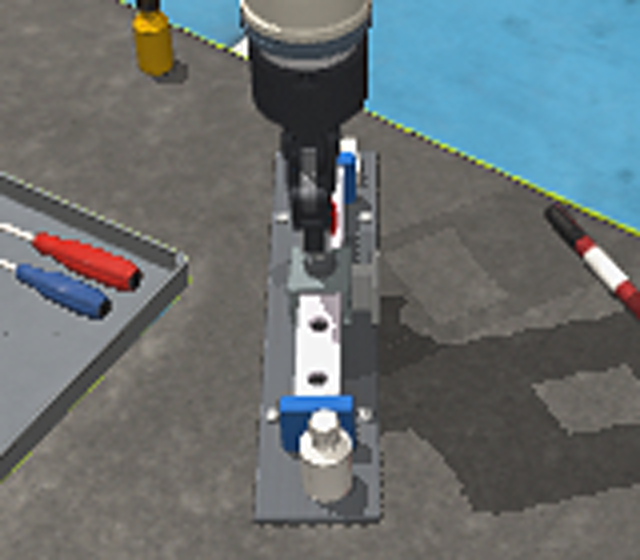

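```bash
python3 -m crank '[[0,-0.005,0,0,0,0,1],[0,-0.012,0,0,0,0,1],[0,-0.019,0,0,0,0,1],[0,-0.026,0,0,0,0,1],[0,-0.033,0,0,0,0,1]]'
python3 -m crank '[[0,-0.006,0,0,0,0,1],[0,-0.011,0,0,0,0,1],[0,-0.015,0,0,0,0,1],[0,-0.017,0,0,0,0,1],[0,-0.017,0,0,0,0,1]]'
python3 -m crank '[[0,0,0,0,0,0,1],[0,0,0,0,0,0,1]]'
python3 - <<'E'
from rig import r,cams
from h import *
t=cams.grab_frame("top");s=cams.grab_frame("side")
q=r.sense();print(q['eef_pos'],q['contact_force'],q['opening'],q['tcp_rot'])
print(R.from_euler('xyz',[np.pi,0,2.9685]).inv().apply(q['eef_pos']-[560.8,191.3,107.1]))
cv2.imwrite('pics/slid.png',np.hstack([cv2.resize(a[:,:,::-1],(390,480),interpolation=2) for a in(s["image"][170:290,210:307],t["image"][150:246,240:318])]))
E
```

```text
clock: 5.35
eef_pos: [555.1, 158.2, 107.4]
tcp_rot: [3.141, 0.0, 2.968]
contact_force: [3.8, 2.4, -11.1]
opening: 0.304
grasp_force: 59.7
clock: 5.85
eef_pos: [552.2, 141.5, 107.3]
tcp_rot: [-3.141, 0.0, 2.968]
contact_force: [4.1, -0.7, -11.0]
opening: 0.301
grasp_force: 59.8
clock: 6.05
eef_pos: [552.2, 141.6, 107.2]
tcp_rot: [-3.141, 0.0, 2.968]
contact_force: [5.0, -2.6, -11.3]
opening: 0.3
grasp_force: 59.8
[552.19400025 141.58793429 107.21086295] [  5.27507316  -2.40394972 -10.86210997] 0.30277464934527565 [-3.14059362e+00  1.74441283e-05  2.96822272e+00]
[ -0.08449071 -50.45141792  -0.11086295]
```

View pics/slid.png

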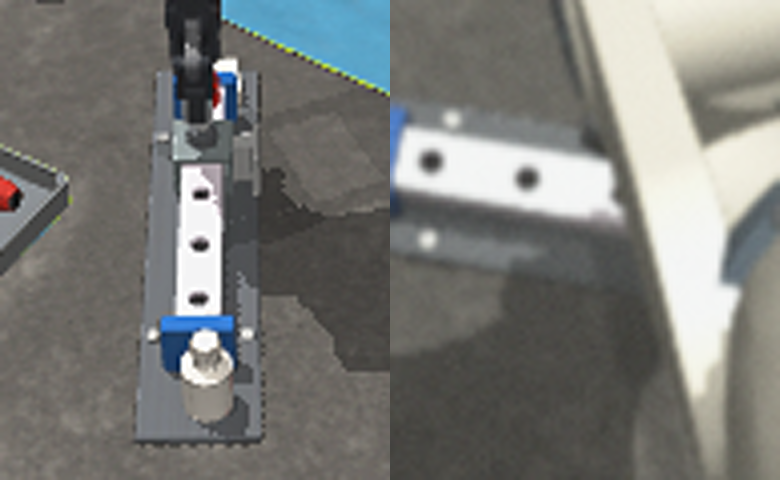

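The side view shows the sleeve moved towards the block: three free holes are now visible at (200,193), (200,243) and (200,298), and the middle one is uncovered. Next I lower the pin.

```bash
python3 -m crank '[[0,0.0005,0.003,0,0,0,1],[0,0.0005,0.006,0,0,0,1],[0,0.0005,0.009,0,0,0,1],[0,0.0005,0.012,0,0,0,1],[0,0.0005,0.014,0,0,0,1]]'
python3 -m crank '[[0,0,0.001,0,0,0,1],[0,0,0.002,0,0,0,1],[0,0,0.002,0,0,0,1],[0,0,0.002,0,0,0,1]]'
```

```text
clock: 6.65
eef_pos: [552.3, 142.1, 93.3]
tcp_rot: [-3.141, 0.0, 2.968]
contact_force: [4.0, -4.1, -7.9]
opening: 0.304
grasp_force: 60.1
clock: 7.05
eef_pos: [552.5, 142.4, 91.8]
tcp_rot: [-3.141, 0.0, 2.968]
contact_force: [2.4, -2.9, -0.2]
opening: 0.302
grasp_force: 60.9
```

```bash
python3 -m crank '[[0,0,0.0007,0,0,0,1],[0,0,0.0014,0,0,0,1],[0,0,0.0014,0,0,0,1],[0,0,0.0014,0,0,0,1],[0,0,0.0014,0,0,0,1]]'
python3 - <<'E'
from rig import r,cams
from h import *
s=cams.grab_frame("side")
cv2.imwrite('pics/end.png',cv2.resize(s["image"][150:290,180:340,::-1],None,fx=4,fy=4,interpolation=2))
E
```

```text
clock: 7.55
eef_pos: [552.8, 143.0, 91.7]
tcp_rot: [3.141, 0.001, 2.968]
contact_force: [-2.4, -2.2, 14.1]
opening: 0.301
grasp_force: 62.4
```

View pics/end.png

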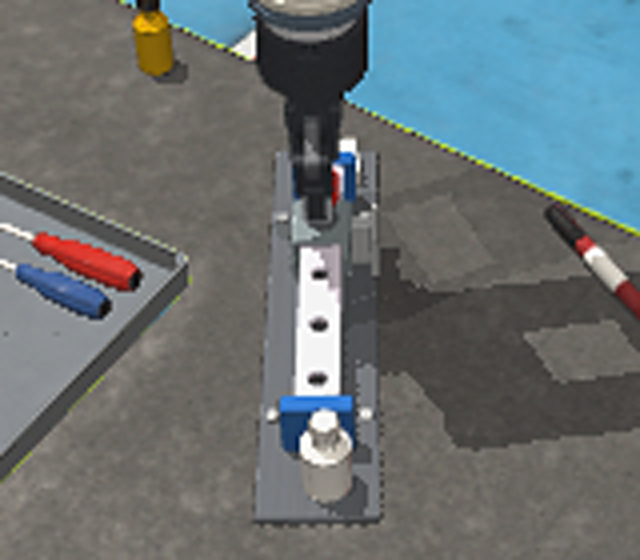

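The picture shows the sleeve at about (322,225), one hole nearer the block, with glue and block undisturbed. The knob hit a hard stop at the height where I first gripped it, so the pin is fully home.

```bash
python3 -c "
from rig import sign_off
print(sign_off())"
```

```text
the job is handed in; nothing more can be done
None
```

The stop now sits one hole nearer the white block with the pin fully down, the knob is still gripped and pressed down at about 14 N, and the job was handed in after about 7.6 s on the robot's clock.

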